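Find the unlocked panel of the bench box and push it open

ROBOT

A 6-joint arm with a two-finger parallel gripper is mounted at the origin on a cart in front of the work surface, level with it; the furniture and walls round the work are solid. World frame = base frame: x ahead of the robot, y to its left, z up, the work surface at z = 0. Lengths are in mm, angles in rad, forces in N, time in s.
With the tool pointing down it reaches from about 350 to 775 mm from the base axis. Payload 7.3 kg.
Tool frame: the origin (TCP) lies midway between the tips of the shut fingers; the grasp point (between the pads) lies 19 mm behind it; z points along the fingers, x is the direction in which the jaws open and shut, and the axes are right-handed (so a half turn about z gives the same grasp; the last joint's range is limited). The gripper opens to 92 mm and grips with 3 to 60 N. Pads are 19 mm wide; open, the fingers measure 130 mm over their backs; the gripper's body (75 mm by 190 mm) begins 47 mm behind the grasp point.
Start: joints at [-1.33, 0.342, 1.524, -0, 1.275, -0.146], TCP at [198.067, -486.224, 226.741] pointing down, gripper open.
Joint ranges: [-2.53, 2.53], [-0.77, 2.02], [0.04, 2.7], [-1, 4.14], [0.28, 2.66], [-3.11, 3.11]. Speed limits (rad/s): [2.57, 2.57, 3.14, 3.14, 3.14, 3.14].

INTERFACE

Orientations are given as [roll, pitch, yaw] about the fixed x, y, z axes, in that order (R = Rz(yaw) Ry(pitch) Rx(roll)).
In Python, from plant import bot gives the robot as it stands.
- The arm moves only by the shell command python3 -m pendant 'ROWS' [OPENING]. ROWS is JSON, a list of rows, each an object with "linear": the shift along the world's x, y, z in mm, a list of three; "twist": the turn about the world's z in degrees. In form: [{"linear": [x, y, z], "twist": twist}, ...]. A call has 1 to 20 rows; each row is the pose to reach, as a shift and turn from the pose commanded when the call began; what a row does not reach only later rows make up. A row lasts 1/8 s, in which the tool goes at most 62.5 mm and 10.7 degrees, less where a joint would pass 70% of its speed; a pose out of reach is approached as far as the arm can. A call with a gripper value outside its range is refused whole. OPENING is the closure in counts, from 0 (fully open) to 255 (shut), set as the call begins (- or left out, the last holds). The fingers move at their own pace and stop on an object; the grip force is fixed at half the most. Time passes only in rows, so rows that repeat a pose let the fingers close. It gives the time, the measured TCP pose, the force and the opening at its end, in the units of the state.
- bot.get_obs(): the state, without advancing time (a new reading comes with each control period).
- bot.capture(name): name is "scene" or "top" or "wrist"; returns a dict with "frame" (420x560x3 uint8, blue, green, red), "z_map" (420x560 float32, mm along the optical axis (not along the pixel's ray), 0 where there is no reading), "fx", "fy", "cx", "cy" (pixels), "rvec" (rotation vector, rad) and "tvec" (3), from world to camera coordinates, as OpenCV has them. Camera axes: x right, y down, z forward; pixel columns grow to the right and rows downward; lengths in mm; the calibration is good to about 2 mm. The wrist camera is an equidistant fisheye: a pixel r from the principal point sees the ray r / f radians off the axis. A picture is of the moment at which its call begins.
- bot.close_job(): hands the job in, once; it reports no verdict.
The state is a dict: "time": time; "joint_positions": joint angles; "dq": joint speeds; "tau": joint torques, N m; "tool_pos": TCP position; "tcp_rot": TCP orientation; "contact_force": force on the tool from outside, world axes, zero at the start; "moment": the same for the moment, N m; "grip_width": finger opening in mm.
Only numpy, scipy, OpenCV 4.12 (cv2) and the standard library are available. Lean on these libraries where they do the work, as an engineer would, in place of code of your own. Each camera call takes 0.05 s, during which the arm holds its last target. There are 200 camera calls.

TASK

One of the three green panels on top of the plywood box has been left unlocked. Press the panels on their brass spots to find the one that rocks, then push that panel on round until it stands upright, open, and leave it so. Nothing is to be picked up: leave the ribbon spool, the tape roll and the clay pot around the box where they stand.

Things in the scene. Friction and masses are not known exactly. Their poses are not given: they have to be found in the camera images.
- chest: Plywood box fixed to the table, 134 (x) x 258 (y) x 80 mm high; origin at the centre of its underside, z up, y along its row of three identical green panels, -x side roughly towards the robot (yaw varies). The panels, each 110 (x) x 66 (y) x 8 mm, lie flush with its top, centred at x = 0, y = -82, 0 and +82 mm. Two are locked and rigid, one is unlocked; they look the same.
- spot_left (a point): Centre of the flat brass spot, 26 mm across, on the panel at the box's left (+y) end: the place to press. It lies on the panel's upper face, 80 mm above the table, 34 mm from the panel's middle towards the box's -x side. Axes as the box's.
- spot_mid (a point): The same on the middle panel. An unlocked panel pressed here with about 3 N turns on a pivot along the box's y axis through the panel's middle: its -x half sinks into the compartment (114 x 70 mm, clear to 56 mm below the top), its +x half rises above the top, and it stays at any angle it is left at.
- spot_right (a point): The same on the panel at the box's right (-y) end. An unlocked panel pressed on its +x half instead only rocks back 0.12 rad to a stop.
- hatch (a joint): Angle of the unlocked panel, whichever of the three it is, rad: 0 level (closed), growing as its -x half (with the brass spot) sinks and its +x half rises; range -0.12 to 1.5, where a stop holds it practically upright, its +x edge 55 mm above the pivot (pivot 76 mm above the table). Friction 0.08 N m.
- ribbon_gold: Small ribbon spool, grey flanges with gold ribbon, 65 mm across, 16 mm high, loose, lying flat behind the box (its +x side); origin at the centre of its underside. Not to be disturbed.
- clay_pot_b: Small terracotta pot, 75 mm across, 70 mm high, loose, standing on the robot's side of the box; origin at the centre of its underside. Not to be disturbed.
- tape_green: Roll of tan adhesive tape, 100 mm across, 25 mm high, loose, lying flat beyond the box's right-hand (-y) end; origin at the centre of its underside. Not to be disturbed.

How it is judged:
By the outcome, as a careful person would: the job done as asked, in the order asked, and still so for the second after the job is handed in, with the robot touching nothing.
It also fails if it takes over 48 s, if anything falls off the work surface, if the arm or the gripper's body presses on something with over 40 N, if the wrist force passes 120 N, or if a joint passes its speed limit or range.

## Working session

There is one attempt and no reset: what is moved stays moved. The work goes in short steps, Python scripts to look and compute and a shell command to move; the robot and the scene stay as the last step left them, time stands still between calls to the robot, and variables do not carry over. Pictures are saved under pics/ and viewed, about 8 in all and at most 12, crops included, and the job is handed in when it is done.

```bash
mkdir -p pics; ls
python3 - <<'E'
from plant import bot
import cv2, numpy as np
o=bot.get_obs(); print({k:np.round(v,3).tolist() for k,v in o.items()})
c=bot.capture("top"); s=bot.capture("scene")
np.savez('/tmp/top.npz',**c); np.savez('/tmp/scene.npz',**s)
cv2.imwrite('pics/top1.png',c['frame']); cv2.imwrite('pics/scene1.png',s['frame'])
for q in(c,s): print(q['fx'],q['fy'],q['cx'],q['cy'],q['rvec'],q['tvec'])
E
```

```text
pics
{'time': 0.0, 'joint_positions': [-1.33, 0.343, 1.525, -0.0, 1.275, -0.146], 'dq': [-0.001, 0.001, 0.001, -0.001, -0.001, 0.001], 'tau': [0.001, -43.124, -24.422, 0.072, 0.056, -0.0], 'tool_pos': [197.967, -485.8, 226.029], 'tcp_rot': [-3.141, 0.002, -1.184], 'contact_force': [-0.031, 0.229, -0.428], 'moment': [0.001, -0.027, 0.004], 'grip_width': 91.772}
433.7973191188014 433.7973191188014 288.519442141011 211.08112795746723 [ 2.15240341 -2.20939236  0.12554664] [-324.11772361  516.71860282  865.64107952]
522.8320913353883 522.8320913353883 271.7992650781208 208.9092421373875 [ 1.94530205 -1.13296017  0.59365495] [-534.28741195  226.30522638  675.05282408]
```

View pics/top1.png

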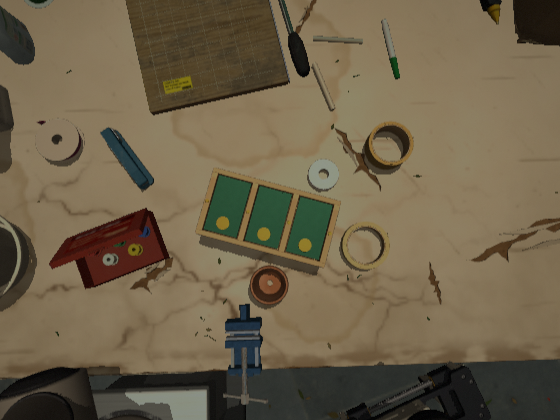

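View pics/scene1.png

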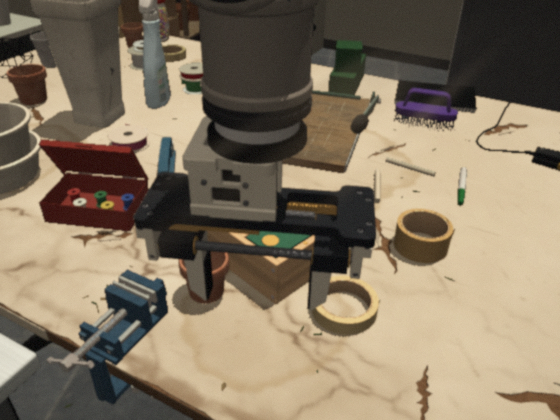

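The top view shows the box with its green panels and brass spots near (222,223), (264,234) and (305,245). The pot is at (268,286), the spool at (323,175) and the tape at (365,246). In the scene view the gripper hides most of the box. Next I'll locate the spots.

```bash
cat > h.py <<'E'
import cv2, numpy as np
def ray(c,uv,z):
    R=cv2.Rodrigues(np.array(c['rvec']))[0]; t=np.array(c['tvec']).ravel()
    d=R.T@np.array([(uv[0]-c['cx'])/c['fx'],(uv[1]-c['cy'])/c['fy'],1]); o=-R.T@t
    return (o+d*(z-o[2])/d[2])
def blobs(c,lo,hi,roi,amin):
    h=cv2.cvtColor(c['frame'],cv2.COLOR_BGR2HSV); m=cv2.inRange(h,lo,hi)
    k=np.zeros_like(m); x0,y0,x1,y1=roi; k[y0:y1,x0:x1]=m[y0:y1,x0:x1]
    n,l,s,ce=cv2.connectedComponentsWithStats(k)
    return [(ce[i],s[i,4]) for i in range(1,n) if s[i,4]>=amin],l
E
python3 - <<'E'
import numpy as np,cv2
from h import *
c=dict(np.load('/tmp/top.npz'))
h=cv2.cvtColor(c['frame'],cv2.COLOR_BGR2HSV); print(h[234,264],h[210,230],h[245,305])
b,_=blobs(c,(18,120,100),(32,255,255),(195,165,345,275),60)
S=[]
for p,a in b: w=ray(c,p,80); S.append(w); print('spot',p.round(1),a,w.round(1))
g,l=blobs(c,(45,80,30),(90,255,255),(195,165,345,275),200)
for p,a in g: print('green',p.round(1),a,ray(c,p,80).round(1))
for n,uv,z in(('pot',(268,286),70),('spool',(323,175),16),('tape',(365,246),25)): print(n,ray(c,uv,z).round(1))
for uv in((215,168),(340,202),(198,233),(323,269)): print('corner',ray(c,uv,80).round(1))
S=sorted(S,key=lambda w:-w[1]); d=S[0]-S[-1]; print('yaw',np.degrees(np.arctan2(-d[0],d[1])),np.linalg.norm(d))
E
```

```text
[ 24 181 144] [ 70 121  78] [ 24 181 144]
spot [268.2 221.2] 2047 [ 484.5 -296.6   80. ]
spot [222.2 222.5] 139 [ 484.2 -208.    80. ]
spot [263.3 233.5] 142 [ 460.8 -286.7   80. ]
spot [304.6 244.6] 140 [ 437.5 -365.6   80. ]
green [227.6 204.4] 1769 [ 519.  -218.9   80. ]
green [268.4 215.3] 1766 [ 495.9 -297.3   80. ]
green [309.4 226.3] 1776 [ 472.5 -375.9   80. ]
pot [ 360.  -293.2   70. ]
spool [ 583.7 -412.4   16. ]
tape [ 432.3 -492.9   25. ]
corner [ 591.1 -195.3   80. ]
corner [ 518.3 -437.1   80. ]
corner [ 465.1 -161.4   80. ]
corner [ 389.9 -399.5   80. ]
yaw -16.506231715092472 164.45106163914048
```

```bash
python3 -m pendant '[{"linear":[40,20,0],"twist":-8},{"linear":[85,43,0],"twist":-16},{"linear":[130,66,0],"twist":-24},{"linear":[180,91,0],"twist":-32},{"linear":[220,111,0],"twist":-38.7},{"linear":[239.4,120.6,-30],"twist":-38.7},{"linear":[239.4,120.6,-80],"twist":-38.7},{"linear":[239.4,120.6,-120],"twist":-38.7},{"linear":[239.4,120.6,-136],"twist":-38.7},{"linear":[239.4,120.6,-136],"twist":-38.7},{"linear":[239.4,120.6,-136],"twist":-38.7}]' 255
```

```text
time: 1.48
tool_pos: [438.2, -366.6, 92.4]
tcp_rot: [-3.139, -0.002, -1.86]
contact_force: [0.1, 0.2, 0.5]
grip_width: 0.1
```

Run:
```python
from plant import bot
import cv2
c=bot.capture("wrist"); s=bot.capture("top")
import numpy as np
cv2.imwrite('pics/w1.png',np.hstack([c['frame'],s['frame']])[:, :][::1,::1])
im=cv2.resize(np.hstack([c['frame'],s['frame']]),(800,300)); cv2.imwrite('pics/w1.png',im)
```

```text
(no output)
```

View pics/w1.png

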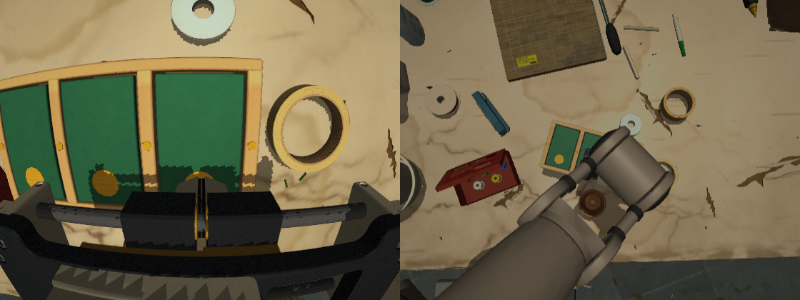

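The wrist view (left half) has the shut fingertips at about (201,230), lined up with the right-hand panel over its brass spot, and the jaw axis runs along the row. I'll press gently.

```bash
python3 -m pendant '[{"linear":[0,0,-5],"twist":0},{"linear":[0,0,-9],"twist":0},{"linear":[0,0,-11],"twist":0},{"linear":[0,0,-12],"twist":0},{"linear":[0,0,-13],"twist":0},{"linear":[0,0,-13],"twist":0}]'
```

```text
time: 2.33
tool_pos: [437.4, -365.5, 80.2]
tcp_rot: [-3.141, -0.001, -1.859]
contact_force: [-6.4, 4.6, 19.7]
grip_width: 0.6
```

Right: held rigid at 20 N, so it is locked. Next the middle one.

```bash
python3 -m pendant '[{"linear":[0,0,18],"twist":0},{"linear":[12,40,18],"twist":0},{"linear":[23.3,78.9,16],"twist":0},{"linear":[23.3,78.9,10],"twist":0},{"linear":[23.3,78.9,5],"twist":0},{"linear":[23.3,78.9,2],"twist":0},{"linear":[23.3,78.9,0],"twist":0},{"linear":[23.3,78.9,0],"twist":0}]'
```

```text
time: 3.32
tool_pos: [460.6, -287.5, 80.1]
tcp_rot: [-3.14, -0.0, -1.861]
contact_force: [-5.3, 5.8, 23.1]
grip_width: 0.2
```

Middle: rigid at 23 N, so also locked. I'll press the left one the same way.

```bash
python3 -m pendant '[{"linear":[0,0,18],"twist":0},{"linear":[12,40,18],"twist":0},{"linear":[23.4,78.7,16],"twist":0},{"linear":[23.4,78.7,10],"twist":0},{"linear":[23.4,78.7,5],"twist":0},{"linear":[23.4,78.7,2],"twist":0},{"linear":[23.4,78.7,-2],"twist":0},{"linear":[23.4,78.7,-2],"twist":0}]'
```

```text
time: 4.32
tool_pos: [483.9, -208.7, 75.5]
tcp_rot: [3.141, -0.0, -1.86]
contact_force: [0.2, -0.6, 0.3]
grip_width: 0.5
```

The left panel gives way at low force, so it is the unlocked one. I'll push its brass half down into the compartment.

```bash
python3 -m pendant '[{"linear":[0,0,-5],"twist":0},{"linear":[0,0,-10],"twist":0},{"linear":[0,0,-15],"twist":0},{"linear":[0,0,-20],"twist":0},{"linear":[0,0,-25],"twist":0},{"linear":[0,0,-30],"twist":0},{"linear":[0,0,-35],"twist":0},{"linear":[0,0,-39],"twist":0},{"linear":[0,0,-39],"twist":0}]'
```

```text
time: 5.45
tool_pos: [483.9, -207.9, 36.2]
tcp_rot: [3.141, 0.0, -1.859]
contact_force: [0.0, 0.3, -0.1]
grip_width: 0.3
```

```bash
python3 -m pendant '[{"linear":[0,0,40],"twist":0},{"linear":[0,0,90],"twist":0},{"linear":[0,0,140],"twist":0},{"linear":[0,0,160],"twist":0},{"linear":[0,0,160],"twist":0}]'
python3 - <<'E'
from plant import bot
import cv2,numpy as np
c=bot.capture("wrist"); s=bot.capture("scene")
cv2.imwrite('pics/w2.png',cv2.resize(np.hstack([c['frame'],s['frame']]),(800,300)))
E
```

```text
time: 6.08
tool_pos: [485.1, -208.5, 198.3]
tcp_rot: [-3.137, -0.001, -1.859]
contact_force: [0.0, -0.7, 0.0]
grip_width: 0.2
```

View pics/w2.png

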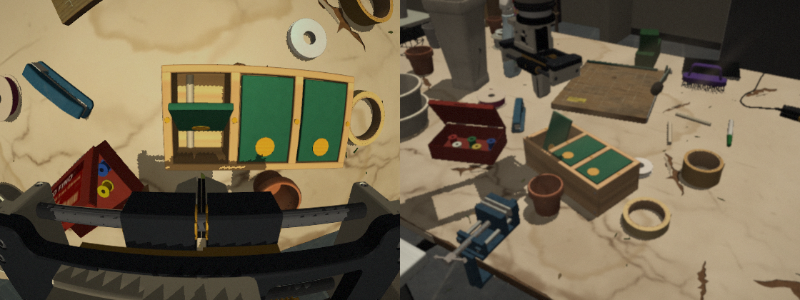

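The panel has turned well up, to roughly 1.1 rad, and the other objects are undisturbed. I'll go over it to its +x side and push the raised half back from behind.

```bash
python3 -m pendant '[{"linear":[40,-12,5],"twist":0},{"linear":[80,-24,5],"twist":0},{"linear":[95,-28,0],"twist":0},{"linear":[95,-28,-40],"twist":0},{"linear":[95,-28,-75],"twist":0},{"linear":[95,-28,-92],"twist":0},{"linear":[95,-28,-92],"twist":0},{"linear":[95,-28,-92],"twist":0}]'; python3 -m pendant '[{"linear":[-8,2.4,0],"twist":0},{"linear":[-16,4.7,0],"twist":0},{"linear":[-24,7.1,0],"twist":0},{"linear":[-30,8.9,0],"twist":0},{"linear":[-36,10.7,0],"twist":0},{"linear":[-41,12.1,0],"twist":0},{"linear":[-43.2,12.8,0],"twist":0},{"linear":[-43.2,12.8,0],"twist":0}]'
```

```text
time: 7.18
tool_pos: [579.9, -236.5, 105.9]
tcp_rot: [-3.14, -0.001, -1.86]
contact_force: [0.0, 0.8, 1.5]
grip_width: 0.3
time: 8.18
tool_pos: [535.5, -223.1, 104.5]
tcp_rot: [3.141, 0.0, -1.859]
contact_force: [-0.8, -0.1, 0.7]
grip_width: 0.8
```

```bash
python3 -m pendant '[{"linear":[-2,0.6,0],"twist":0},{"linear":[-3.8,1.1,0],"twist":0},{"linear":[-3.8,1.1,0],"twist":0}]'; python3 -m pendant '[{"linear":[-1,0.3,0],"twist":0},{"linear":[-2,0.6,0],"twist":0},{"linear":[-2,0.6,0],"twist":0}]'
```

```text
time: 8.55
tool_pos: [533.4, -222.5, 104.7]
tcp_rot: [-3.139, -0.0, -1.86]
contact_force: [5.9, -1.4, -2.1]
grip_width: 0.2
time: 8.93
tool_pos: [533.3, -222.5, 104.9]
tcp_rot: [-3.134, -0.0, -1.86]
contact_force: [13.6, -3.2, -7.2]
grip_width: 0.2
```

The force climbs to 14 N with no further motion, at 17 mm from the pivot where 17.4 was predicted, so the panel is on its stop. I'll back off, rise clear and check.

```bash
python3 -m pendant '[{"linear":[8,-2.4,0],"twist":0},{"linear":[30,-8.9,0],"twist":0},{"linear":[50,-14.8,10],"twist":0},{"linear":[50,-14.8,60],"twist":0},{"linear":[50,-14.8,110],"twist":0},{"linear":[20,-60,150],"twist":0},{"linear":[-40,-100,160],"twist":0},{"linear":[-100,-140,160],"twist":0},{"linear":[-160,-180,160],"twist":0},{"linear":[-220,-210,150],"twist":0},{"linear":[-270,-240,140],"twist":0},{"linear":[-310,-250,130],"twist":0},{"linear":[-310,-250,130],"twist":0},{"linear":[-310,-250,130],"twist":0}]'
python3 - <<'E'
from plant import bot
import cv2,numpy as np
c=bot.capture("top"); s=bot.capture("scene"); np.savez('/tmp/top2.npz',**c); np.savez('/tmp/scene2.npz',**s)
cv2.imwrite('pics/t3.png',cv2.resize(np.hstack([c['frame'][130:340,160:440],s['frame'][100:310,130:410]]),(800,300)))
from h import *
# panel height profile: points from z_map in box frame
R=cv2.Rodrigues(np.array(c['rvec']))[0]; t=np.array(c['tvec']).ravel()
for q,n in((c,'top'),(s,'scene')):
    R=cv2.Rodrigues(np.array(q['rvec']))[0]; t=np.array(q['tvec']).ravel()
    v,u=np.mgrid[:420,:560]; z=q['z_map']; P=np.stack([(u-q['cx'])/q['fx']*z,(v-q['cy'])/q['fy']*z,z],-1)
    W=((P-t)@R)[z>0]-[516.8,-217.7,0]
    x=W[:,0]*.9588-W[:,1]*.284; y=W[:,0]*.284+W[:,1]*.9588
    m=(abs(y)<26)&(abs(x)<60)&(W[:,2]>86)&(W[:,2]<150)
    print(n,m.sum(), 'z',np.percentile(W[m,2],[1,50,99]).round(1),'x',np.percentile(x[m],[1,50,99]).round(1))
    if m.sum()>20: k=np.polyfit(W[m,2],x[m],1); print('lean rad from vertical',k[0])
E
```

```text
time: 10.68
tool_pos: [219.7, -471.4, 234.5]
tcp_rot: [3.141, 0.001, -1.861]
contact_force: [-0.2, 0.2, -0.3]
grip_width: 0.6
top 215 z [ 86.8 129.1 133.8] x [-4.2 -0.2  6.6]
lean rad from vertical 0.17593121790931784
scene 8 z [86.5 86.9 89. ] x [-6.2 -5.8 -4.1]
```

View pics/t3.png

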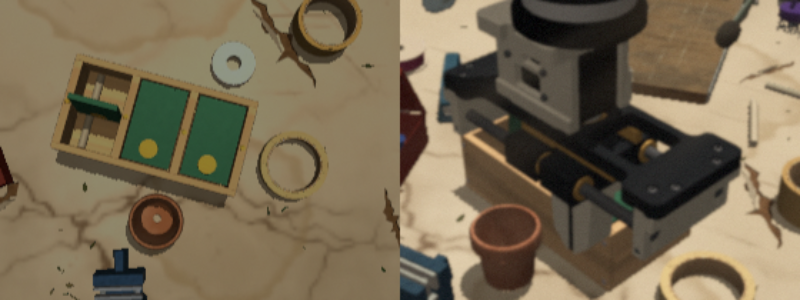

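The top view shows the left panel edge-on at about (95,107) in the crop, standing upright. The spool, tape and pot look unmoved. One quick check of those three against the first picture, then I'll hand in.

Run:
```python
import numpy as np,cv2
from plant import bot
a=np.load('/tmp/top.npz')['frame'];b=np.load('/tmp/top2.npz')['frame']
for n,(x,y,r) in dict(pot=(268,286,20),spool=(323,175,17),tape=(365,246,26)).items():
    A,B=[cv2.cvtColor(f[y-r:y+r,x-r:x+r],cv2.COLOR_BGR2GRAY).astype(np.float32) for f in(a,b)]
    print(n,np.round(cv2.phaseCorrelate(A,B),2)[0] if 0 else cv2.phaseCorrelate(A,B))
print(bot.close_job())
```

```text
pot ((-0.033071734546979314, 0.0029069055183690296), 1.0026273077726364)
spool ((0.0004415082090076794, 0.0077378748616823145), 0.9966073315820576)
tape ((0.014426944123407281, -0.03425641929678491), 0.9817960362866092)
the job is handed in; nothing more can be done
None
```

The left (+y) panel was the unlocked one; it now stands open and upright, and the job is handed in at about 10.7 s on the robot's clock.

- **Finding it:** I pressed right, then middle, then left. The right and middle panels held rigid at about 20 N and 23 N. The left one sank with almost no force.
- **Opening it:** I pushed its brass half down into the compartment. I then went round behind the raised half and pushed it back until it met its stop, at about 14 N with no further motion. The fingers stopped 17.2 mm from the pivot; I had predicted 17.4 mm for 1.5 rad.
- **Last checks:** The top view shows the panel edge-on, with its upper edge at about 131 mm and nearly over the pivot, and the gripper well clear. The pot, spool and tape shifted less than 0.05 pixel between the first and last pictures.
- **Weak or failed checks:** A line fitted through the depth points gave a lean of 0.18 rad from vertical, against the expected 0.07. That fit mixes in the panel's thick top edge, and a panel at 1.5 rad would read about 0.16. The gripper blocked the scene camera at the end, so that view checked nothing.

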